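Close the specimen transport box with its four wing knobs, crosswise and in two rounds

ROBOT

A 7-joint arm with a two-finger parallel gripper is mounted at the origin on the work surface. World frame = base frame: x ahead of the robot, y to its left, z up, the work surface at z = 0. Lengths are in m, angles in rad, forces in N, time in s.
With the tool pointing down it reaches from about 0.35 to 0.9 m from the base axis. Payload 8.1 kg.
Tool frame: the origin (TCP) lies between the finger pads; the fingertips stand 11 mm ahead of it and the grasp point (between the pads) lies 8 mm behind it; z points along the fingers, y is the line along which they close (so a half turn about z gives the same grasp; the last joint's range is limited). The gripper opens to 85 mm and grips with 20 to 120 N. Pads are 22 mm wide; open, the fingers measure 114 mm over their backs; the gripper's body (76 mm by 85 mm) begins 54 mm behind the grasp point. The pads swing forward as they close: fully open they stand 13 mm farther back than shut.
Start: joints at [-1.441, 0.434, 0.025, 1.573, -0.012, 1.134, -0.075], TCP at [0.144, 0.608, 0.242] pointing down, gripper open.
Joint ranges: [-2.62, 2.62], [-0.44, 2.09], [-1.27, 1.32], [0.08, 2.57], [-1.32, 4.46], [0.12, 2], [-2.74, 2.74]. Speed limits (rad/s): [2.22, 2.22, 3.01, 3.01, 3.14, 3.14, 3.14].

INTERFACE

Orientations are given as a rotation vector (axis times angle).
In Python, from rig import * gives the robot as it stands.
- The arm moves only by the shell command python3 -m crank 'ROWS' [OPENING]. ROWS is text: rows parted by semicolons, each of 6 numbers parted by spaces: the shift along the tool's x, y, z in units of 0.4 m (1.0 is 0.4 m), then the turn, a rotation vector about the tool's x, y, z in units of 60 degrees (1.0 is 60 degrees). A call has 1 to 8 rows; each row is the pose to reach, as a shift and turn from the pose commanded when the call began, along the tool's axes at that moment; what a row does not reach only later rows make up. A row lasts 1/10 s, in which the tool goes at most 50 mm and 8.59 degrees, less where a joint would pass 70% of its speed; a pose out of reach is approached as far as the arm can. A call with a number of a shift or a turn outside -1 to 1 is refused whole. A call with a gripper value outside its range is refused whole. OPENING is the closure, from 0 (fully open) to 1 (shut), set as the call begins (- or left out, the last holds). The fingers move at their own pace and stop on an object; the grip force is fixed at half the most. Time passes only in rows, so rows that repeat a pose let the fingers close. It gives the time, the measured TCP pose, the force, the opening and the grip force at its end, in the units of the state.
- state(): the state, without advancing time (a new reading comes with each control period).
- get_image(name): name is "side" or "top"; returns a dict with "image" (480x640x3 uint8, red, green, blue), "range_z" (480x640 float32, m along the optical axis (not along the pixel's ray), 0 where there is no reading), "fx", "fy", "cx", "cy" (pixels), "R" (3x3) and "t" (3): a world point X has camera coordinates R X + t. Camera axes: x right, y down, z forward; pixel columns grow to the right and rows downward; lengths in m; the calibration is good to about 2 mm. A picture is of the moment at which its call begins.
- close_job(): hands the job in; it is judged then, once.
The state is a dict: "time_s": time; "qpos": joint angles; "dq": joint speeds; "tau": joint torques, N m; "tcp_pos": TCP position; "orientation": TCP orientation; "contact_force": force on the tool from outside, world axes, zero at the start; "ft_torque": the same for the moment, N m; "gripper_width": opening from 0.0 (shut) to 1.0 (fully open); "gripper_force": force on a finger pad.
Only numpy, scipy, OpenCV 4.12 (cv2) and the standard library are available. Lean on these libraries where they do the work, as an engineer would, in place of code of your own. Each camera call takes 0.05 s, during which the arm holds its last target. There are 200 camera calls.

TASK

Screw down the clear cover of the specimen box evenly: working crosswise (a corner, the opposite corner, then the other two), first give each of the four wing knobs about an eighth of a turn clockwise, then go round crosswise again and turn each one just until it is firm, about 0.2 newton metres, when the seal under it has gone solid. Do not cock the cover or overtighten a knob, which would crack it, leave the things around it alone, and let go of the knobs when the cover is down flat with all four firm.

Things in the scene. Friction and masses are not known exactly. Their poses are not given: they have to be found in the camera images.
- box_mid (a point): Middle of the top face of the flange of an aluminium specimen box that stands firm on the table: flange 165 (x) by 205 mm (y), 120 mm high, z up. On it a clear cover with an orange wing knob at each corner, 65 mm along x and 85 mm along y from the middle: a at (-x, -y), b at (-x, +y), c at (+x, +y), d at (+x, -y). a is opposite c, b opposite d.
- cover: Clear cover plate, 165 x 205 x 10 mm, origin in the middle of its underside, z up. It starts 5.5 mm above the flange on a blue seal that gives softly for 1.9 to 3.6 mm (how far differs from box to box, unseen), then is solid and the torque climbs sharply. It cracks if cocked over 0.7 degrees (one corner 2.6 mm lower than the opposite one) or if a screw is turned well past firm.
- knob_a_grip (a point): Wing knob a at the box's (-x, -y) corner, opposite c: a level orange bar 46 mm long, 12 thick, 24 tall, on a black hub 14 mm across and 19 high. This point is the middle of the bar, on the screw's axis, 31 mm above the cover's top at the start; x runs along the bar, z up. Clockwise from above tightens; quick thread, it sinks 1.9 mm per radian. The wing is soft and winds up 0.25 rad per N m.
- knob_a (a joint): Turn of knob a in rad, growing clockwise from above (tightening); -0.15 to 0.15 at the start, its collar just about touching the cover. The seal goes solid somewhere between 1.0 and 1.85. Torque: about 0.06 N m free, 0.12 while the seal is soft, then climbing by roughly 1 N m per rad on the solid seal: 0.2 is firm, above 0.3 the cover is in danger. Read at rest it is up to 0.1 lower.
- screw_a: The steel screw that knob a turns; origin on its axis at the collar's underside, which presses on the cover's top. The screw's pull on the cover is below about 20 N while the seal is soft and about 60 N when firm; it grows by some 230 N per radian on the solid seal.
- knob_b_grip (a point): Wing knob b at the box's (-x, +y) corner, opposite d: a level orange bar 46 mm long, 12 thick, 24 tall, on a black hub 14 mm across and 19 high. This point is the middle of the bar, on the screw's axis, 31 mm above the cover's top at the start; x runs along the bar, z up. Clockwise from above tightens; quick thread, it sinks 1.9 mm per radian. The wing is soft and winds up 0.25 rad per N m.
- knob_b (a joint): Turn of knob b in rad, growing clockwise from above (tightening); -0.15 to 0.15 at the start, its collar just about touching the cover. The seal goes solid somewhere between 1.0 and 1.85. Torque: about 0.06 N m free, 0.12 while the seal is soft, then climbing by roughly 1 N m per rad on the solid seal: 0.2 is firm, above 0.3 the cover is in danger. Read at rest it is up to 0.1 lower.
- screw_b: The steel screw that knob b turns; origin on its axis at the collar's underside, which presses on the cover's top. The screw's pull on the cover is below about 20 N while the seal is soft and about 60 N when firm; it grows by some 230 N per radian on the solid seal.
- knob_c_grip (a point): Wing knob c at the box's (+x, +y) corner, opposite a: a level orange bar 46 mm long, 12 thick, 24 tall, on a black hub 14 mm across and 19 high. This point is the middle of the bar, on the screw's axis, 31 mm above the cover's top at the start; x runs along the bar, z up. Clockwise from above tightens; quick thread, it sinks 1.9 mm per radian. The wing is soft and winds up 0.25 rad per N m.
- knob_c (a joint): Turn of knob c in rad, growing clockwise from above (tightening); -0.15 to 0.15 at the start, its collar just about touching the cover. The seal goes solid somewhere between 1.0 and 1.85. Torque: about 0.06 N m free, 0.12 while the seal is soft, then climbing by roughly 1 N m per rad on the solid seal: 0.2 is firm, above 0.3 the cover is in danger. Read at rest it is up to 0.1 lower.
- screw_c: The steel screw that knob c turns; origin on its axis at the collar's underside, which presses on the cover's top. The screw's pull on the cover is below about 20 N while the seal is soft and about 60 N when firm; it grows by some 230 N per radian on the solid seal.
- knob_d_grip (a point): Wing knob d at the box's (+x, -y) corner, opposite b: a level orange bar 46 mm long, 12 thick, 24 tall, on a black hub 14 mm across and 19 high. This point is the middle of the bar, on the screw's axis, 31 mm above the cover's top at the start; x runs along the bar, z up. Clockwise from above tightens; quick thread, it sinks 1.9 mm per radian. The wing is soft and winds up 0.25 rad per N m.
- knob_d (a joint): Turn of knob d in rad, growing clockwise from above (tightening); -0.15 to 0.15 at the start, its collar just about touching the cover. The seal goes solid somewhere between 1.0 and 1.85. Torque: about 0.06 N m free, 0.12 while the seal is soft, then climbing by roughly 1 N m per rad on the solid seal: 0.2 is firm, above 0.3 the cover is in danger. Read at rest it is up to 0.1 lower.
- screw_d: The steel screw that knob d turns; origin on its axis at the collar's underside, which presses on the cover's top. The screw's pull on the cover is below about 20 N while the seal is soft and about 60 N when firm; it grows by some 230 N per radian on the solid seal.
- sanitiser_mid (a point): Clear pump bottle of hand sanitiser, 68 mm across, 175 mm tall; the point is on its axis 65 mm above the table. Bystander.
- tube_rack_mid (a point): White rack of red-capped sample tubes, 75 x 130 mm, 92 mm tall; the point is its middle, half-way up. Bystander.
- label_roll: Roll of white labels lying flat, 76 mm across, 30 mm tall; origin in the middle of its underside. Bystander.

How it is judged:
By the outcome, as a careful person would: the job done as asked, in the order asked, and still so for the second after the job is handed in, with the robot touching nothing.
It also fails if it takes over 72 s, if anything falls off the work surface, if the arm or the gripper's body presses on something with over 40 N, if the wrist force passes 120 N, or if a joint passes its speed limit or range.

## Working session

There is one attempt and no reset: what is moved stays moved. The work goes in short steps, Python scripts to look and compute and a shell command to move; the robot and the scene stay as the last step left them, time stands still between calls to the robot, and variables do not carry over. Pictures are saved under pics/ and viewed, at most 10 in all, crops included, and the job is handed in when it is done.

```bash
mkdir -p pics; cat > h.py <<'E'
from rig import *
import numpy as np, cv2
def snap(n,f):
    g=get_image(n); cv2.imwrite('pics/'+f+'.png',g['image'][:,:,::-1]); return g
def pts(g):
    z=g['range_z']; v,u=np.mgrid[:480,:640]
    c=np.stack([(u-g['cx'])/g['fx']*z,(v-g['cy'])/g['fy']*z,z],-1)
    return (c-np.array(g['t']))@np.array(g['R'])
E
python3 - <<'E'
from h import *
np.set_printoptions(precision=4,suppress=True)
s=state(); print({k:np.round(v,4) for k,v in s.items()})
for n in('top','side'):
    g=snap(n,n+'0'); P=pts(g); h=cv2.cvtColor(g['image'],cv2.COLOR_RGB2HSV)
    print(n,-np.array(g['R']).T@g['t'],g['fx'])
    m=((h[...,0]>5)&(h[...,0]<22)&(h[...,1]>150)&(h[...,2]>100)&(g['range_z']>0)).astype(np.uint8)
    k,l,st,c=cv2.connectedComponentsWithStats(m)
    for i in range(1,k):
        if st[i,4]>40:
            q=P[l==i]; top=q[q[:,2]>np.percentile(q[:,2],95)-.006]
            (cx,cy),(w,hh),a=cv2.minAreaRect((top[:,:2]*1000).astype(np.float32))
            print(st[i],c[i],np.median(q,0),'top',top.mean(0),len(top),'rect',cx,cy,w,hh,a)
E
```

```text
{'time_s': np.float64(0.0), 'qpos': array([-1.4406,  0.4353,  0.0249,  1.5741, -0.0116,  1.134 , -0.0751]), 'dq': array([-0.0009, -0.0005, -0.0008, -0.0009, -0.0008, -0.0001, -0.    ]), 'tau': array([  0.0004, -67.045 ,   1.0255, -31.6219,   0.0156,   0.0124,
         0.    ]), 'tcp_pos': array([0.1441, 0.6077, 0.2415]), 'orientation': array([-0.3649, -3.1202,  0.0025]), 'contact_force': array([ 0.287 ,  0.4658, -0.6545]), 'ft_torque': array([ 0.0133, -0.0106,  0.0854]), 'gripper_force': np.float64(0.0), 'gripper_width': np.float64(0.9989)}
top [0.3852 0.0025 1.1452] 480.4390502708417
[343 194  12  21 119] [348.7647 203.9832] [ 0.63  -0.061  0.178] top [ 0.6301 -0.0606  0.1781] 115 rect 630.258544921875 -61.113975524902344 13.039813995361328 44.26129150390625 69.90515899658203
[266 216   8  22 119] [269.8319 226.2353] [0.5828 0.1021 0.1776] top [0.5835 0.1022 0.1777] 116 rect 582.680419921875 101.87052917480469 12.58154296875 44.91505432128906 85.09383392333984
[363 253  10  23 133] [367.3534 264.2481] [ 0.5049 -0.0962  0.1778] top [ 0.5051 -0.0967  0.1781] 125 rect 505.2162170410156
[... 12691 characters left out ...]
001 ] 39 rect 320.56756591796875 -358.1444396972656 15.960583686828613 23.904367446899414 9.517831802368164
[321 458  14  22 101] [327.6535 470.0099] [ 0.3634 -0.4023 -0.0012] top [ 0.3637 -0.4034 -0.0011] 100 rect 364.364501953125 -400.89703369140625 43.64991760253906 21.623003005981445 54.52568817138672
[340 468  14  12  46] [347.8043 473.3478] [ 0.3942 -0.4249 -0.0014] top [ 0.3933 -0.4255 -0.0015] 46 rect 390.6736755371094 -424.744384765625 20.5650577545166 22.788637161254883 66.5920181274414
[155 470  19  10  56] [162.7857 475.875 ] [ 0.0911 -0.2752 -0.0011] top [ 0.092  -0.2758 -0.0012] 56 rect 95.2452163696289 -275.30548095703125 16.030141830444336 33.284393310546875 61.04215621948242
```

View pics/top0.png

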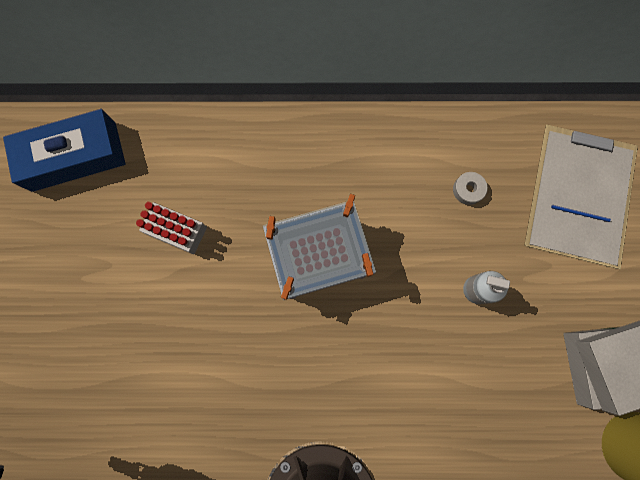

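View pics/side0.png

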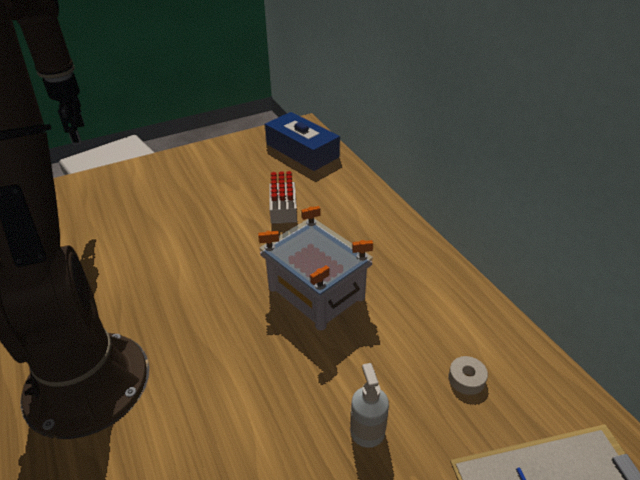

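```bash
cat >> h.py <<'E'
from scipy.spatial.transform import Rotation as Ro
K=dict(a=(.505,-.097),b=(.458,.0655),c=(.583,.102),d=(.630,-.061))
def ang():
    "tool x axis azimuth, deg 0..360"
    x=Ro.from_rotvec(state()['orientation']).as_matrix()[:,0]; return np.degrees(np.arctan2(x[1],x[0]))%360
def go(x,y,z,az):
    "row numbers to a tool-down pose with tool x at azimuth az deg"
    s=state(); R=Ro.from_rotvec(s['orientation'])
    c,w=np.cos(np.radians(az)),np.sin(np.radians(az))
    G=Ro.from_matrix(np.array([[c,w,0],[w,-c,0],[0,0,-1]]).astype(float))
    d=R.inv().apply(np.array([x,y,z])-s['tcp_pos'])/.4; r=(R.inv()*G).as_rotvec()/np.radians(60)
    print('row',np.round(np.r_[d,r],4))
def tq(n=0):
    s=state(); print('t%.2f'%s['time_s'],'tcp',np.round(s['tcp_pos'],4),'az %.2f'%ang(),'F',np.round(s['contact_force'],2),'M',np.round(s['ft_torque'],3),'tau7 %.3f'%s['tau'][6],'q7 %.2f'%s['qpos'][6],'w %.3f'%s['gripper_width'],'gf %.1f'%s['gripper_force'])
def bars(g,zmin=.173):
    P=pts(g); h=cv2.cvtColor(g['image'],cv2.COLOR_RGB2HSV)
    for k,(x,y) in K.items():
        m=(h[...,0]>3)&(h[...,0]<22)&(h[...,1]>120)&(P[...,2]>zmin)&(np.hypot(P[...,0]-x,P[...,1]-y)<.035)
        q=P[m]; u,sv,v=np.linalg.svd(q[:,:2]-q[:,:2].mean(0),full_matrices=False)
        print(k,len(q),'mid',np.round(q.mean(0),4),'bar az %.1f'%(np.degrees(np.arctan2(v[0,1],v[0,0]))%180), 'ext',np.round(sv/np.sqrt(len(q))*np.sqrt(12),3))
E
python3 - <<'E'
from h import *
for n in('top','side'):
    bars(get_image(n),.165)
tq();tq(); go(.505,-.097,.23,198)
E
```

```text
a 149 mid [ 0.505  -0.0964  0.1771] bar az 13.4 ext [0.045 0.013]
b 139 mid [0.4575 0.0658 0.1779] bar az 160.7 ext [0.044 0.013]
c 143 mid [0.5822 0.1018 0.1767] bar az 173.3 ext [0.046 0.013]
d 134 mid [ 0.6291 -0.0603  0.1773] bar az 160.9 ext [0.047 0.012]
a 155 mid [ 0.5033 -0.0984  0.1744] bar az 13.8 ext [0.046 0.013]
b 151 mid [0.4558 0.0651 0.1739] bar az 160.3 ext [0.045 0.013]
c 128 mid [0.5802 0.1019 0.1735] bar az 170.9 ext [0.045 0.014]
d 152 mid [ 0.6287 -0.0613  0.1737] bar az 160.8 ext [0.045 0.014]
t0.20 tcp [0.1442 0.6078 0.2418] az 166.66 F [ 0.82 -0.14 -0.42] M [0.059 0.007 0.005] tau7 -0.000 q7 -0.08 w 1.005 gf 0.0
t0.20 tcp [0.1442 0.6078 0.2418] az 166.66 F [ 0.82 -0.14 -0.42] M [0.059 0.007 0.005] tau7 -0.000 q7 -0.08 w 1.005 gf 0.0
row [-1.2844e+00 -1.5063e+00  3.1200e-02 -9.0000e-04 -2.0000e-04 -5.2240e-01]
```

```bash
sed -i 's/^K=.*/K=dict(a=(.5043,-.0972),b=(.4568,.0655),c=(.5815,.1018),d=(.6290,-.0606))/' h.py
R="-0.643 -0.753 0.0 0 0 -0.2"
python3 -m crank '-0.643 -0.753 0.0 0 0 0;-0.643 -0.753 0.0 0 0 0;-0.643 -0.753 0.0 0 0 0;-0.643 -0.753 0.0 0 0 0;-0.643 -0.753 0.0 0 0 0;-0.643 -0.753 0.0 0 0 0;-0.643 -0.753 0.0 0 0 0;-0.643 -0.753 0.0 0 0 0' 0.5
python3 -m crank '-0.643 -0.753 0.02 0 0 -0.44;-0.643 -0.753 0.02 0 0 -0.44;-0.643 -0.753 0.02 0 0 -0.44;-0.643 -0.753 0.02 0 0 -0.44;-0.643 -0.753 0.02 0 0 -0.44;-0.643 -0.753 0.02 0 0 -0.44;-0.643 -0.753 0.02 0 0 -0.44;-0.643 -0.753 0.02 0 0 -0.44'
python3 - <<'E'
from h import *
tq(); go(*K['a'],.21,193.5)
E
```

```text
time_s: 1.0
tcp_pos: [0.3256, 0.2534, 0.2424]
orientation: [0.366, 3.12, 0.001]
contact_force: [0.4, 0.3, 0.4]
gripper_width: 0.496
gripper_force: 0.0
time_s: 1.8
tcp_pos: [0.4927, -0.0717, 0.235]
orientation: [-0.358, 3.121, 0.0]
contact_force: [0.9, 1.6, -1.1]
gripper_width: 0.502
gripper_force: 0.0
t1.80 tcp [ 0.4927 -0.0717  0.235 ] az 193.09 F [ 0.86  1.62 -1.13] M [ 0.069 -0.106 -0.022] tau7 -2.513 q7 1.99 w 0.502 gf 0.0
row [-0.0137 -0.0686  0.0625  0.0001  0.0005 -0.0068]
```

```bash

python3 -m crank '0 0 0 0 0 0;0 0 0 0 0 0' >/dev/null
python3 - <<'E'
from h import *
tq(); go(*K['a'],.19,193.5); go(*K['a'],.16,193.5)
E
```

```text
t2.00 tcp [ 0.4921 -0.0712  0.2346] az 192.88 F [-0.55  0.14  0.1 ] M [0.057 0.086 0.009] tau7 0.296 q7 1.99 w 0.504 gf 0.0
row [-0.0153 -0.0702  0.1115 -0.0002 -0.0007 -0.0104]
row [-0.0153 -0.0702  0.1865 -0.0002 -0.0007 -0.0104]
```

```bash

python3 -m crank '-0.0153 -0.0702 0.08 0 0 0;-0.0153 -0.0702 0.08 0 0 0;-0.0153 -0.0702 0.1865 0 0 0;-0.0153 -0.0702 0.1865 0 0 0;-0.0153 -0.0702 0.1865 0 0 0' >/dev/null
python3 - <<'E'
from h import *
tq(); go(*K['a'],.16,193.5); snap('side','side1')
E
```

```text
t2.50 tcp [ 0.5038 -0.0946  0.1607] az 193.13 F [ 0.58 -0.41  0.36] M [0.01  0.019 0.03 ] tau7 0.088 q7 2.12 w 0.499 gf 0.0
row [ 0.0001 -0.0066  0.0016  0.001  -0.0018 -0.0061]
```

```bash
python3 -c "
import cv2;i=cv2.imread('pics/side1.png');cv2.imwrite('pics/side1c.png',cv2.resize(i[160:340,220:440],None,fx=3,fy=3))"
```

```text
(no output)
```

View pics/side1c.png

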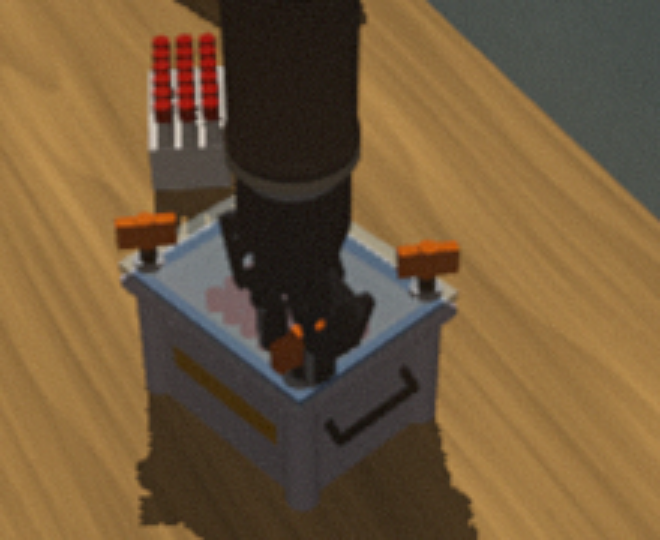

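The crop shows the fingers straddling knob a's bar at about (300,340), i.e. full-image (320,273). I'll trim 2.6 mm and close.

```bash

python3 -m crank '0 -0.0065 0.001 0 0 0;0 -0.0065 0.001 0 0 0' >/dev/null
python3 -m crank '0 0 0 0 0 0;0 0 0 0 0 0;0 0 0 0 0 0;0 0 0 0 0 0;0 0 0 0 0 0' 1 >/dev/null
python3 - <<'E'
from h import *
tq(); go(*K['a'],.16,193.5)
E
python3 -m crank '0 0 0.0 0 0 0.05' >/dev/null; python3 -c "from h import *;tq()"
python3 -m crank '0 0 0.0 0 0 0.05' >/dev/null; python3 -c "from h import *;tq()"
```

```text
t3.25 tcp [ 0.5047 -0.0954  0.1605] az 193.18 F [-4.74 10.46 12.49] M [ 2.305  1.048 -0.011] tau7 -0.016 q7 2.12 w 0.132 gf 58.6
row [ 0.0021 -0.004   0.0012  0.004  -0.     -0.0053]
t3.35 tcp [ 0.5047 -0.0953  0.1604] az 190.18 F [-4.25 10.49  9.87] M [2.398 0.873 0.083] tau7 1.626 q7 2.08 w 0.128 gf 58.5
t3.45 tcp [ 0.5047 -0.0952  0.1604] az 187.08 F [-4.07 11.52  8.56] M [2.472 0.853 0.074] tau7 0.940 q7 2.03 w 0.131 gf 58.5
```

```bash

python3 -m crank '0 0.004 0.0007 0 0 0.1;0 0.004 0.0013 0 0 0.2;0 0.004 0.002 0 0 0.3;0 0.004 0.0025 0 0 0.4' >/dev/null; python3 -c "from h import *;tq()"
python3 -m crank '0 0 0.0007 0 0 0.1;0 0 0.0013 0 0 0.2;0 0 0.0013 0 0 0.25' >/dev/null; python3 -c "from h import *;tq()"
python3 -m crank '0 0 0 0 0 0;0 0 0 0 0 0' >/dev/null; python3 -c "from h import *;tq()"
```

```text
t3.85 tcp [ 0.5047 -0.0942  0.1596] az 162.92 F [-4.34 10.26 11.4 ] M [2.166 0.886 0.023] tau7 1.765 q7 1.67 w 0.126 gf 59.1
t4.15 tcp [ 0.5049 -0.0937  0.1591] az 147.97 F [-3.39 11.58 12.58] M [2.421 0.84  0.103] tau7 0.081 q7 1.45 w 0.125 gf 59.2
t4.35 tcp [ 0.5049 -0.0937  0.159 ] az 148.19 F [-4.7  11.83 13.55] M [2.432 0.904 0.015] tau7 -0.088 q7 1.45 w 0.127 gf 59.3
```

```bash

python3 -m crank '0 0 0 0 0 0;0 0 0 0 0 0;0 0 0 0 0 0' 0.5 >/dev/null; python3 -c "from h import *;tq()"
python3 -m crank '0 0 -0.06 0 0 0;0 0 -0.12 0 0 0;0 0 -0.12 0 0 0' >/dev/null; python3 -c "from h import *;tq();go(*K['c'],.205,172.5)"
```

```text
t4.65 tcp [ 0.5048 -0.0972  0.1584] az 148.03 F [-0.23  0.52  0.33] M [-0.013 -0.022  0.043] tau7 -0.002 q7 1.45 w 0.499 gf 0.0
t4.95 tcp [ 0.5064 -0.0978  0.2089] az 148.01 F [ 0.63 -0.17 -0.54] M [ 0.057 -0.05   0.029] tau7 -0.420 q7 1.40 w 0.498 gf 0.0
row [ 0.1053  0.5228  0.0103  0.001   0.0041 -0.4082]
```

```bash

python3 -m crank '0.1053 0.5228 0.0 0 0 -0.408;0.1053 0.5228 0.0 0 0 -0.408;0.1053 0.5228 0.0 0 0 -0.408;0.1053 0.5228 0.0 0 0 -0.408;0.1053 0.5228 0.0 0 0 -0.408;0.1053 0.5228 0.0 0 0 -0.408' >/dev/null
python3 -c "
from h import *
bars(get_image('side'),.165);bars(get_image('top'),.165);tq();go(*K['c'],.16,172.5)"
```

```text
a 148 mid [ 0.5034 -0.0987  0.173 ] bar az 148.7 ext [0.044 0.012]
b 383 mid [0.4552 0.0646 0.4448] bar az 177.7 ext [0.058 0.021]
c 267 mid [0.5744 0.0974 0.2381] bar az 95.8 ext [0.068 0.043]
d 153 mid [ 0.6291 -0.0618  0.1739] bar az 160.1 ext [0.044 0.014]
a 131 mid [ 0.5051 -0.0969  0.1767] bar az 148.1 ext [0.045 0.012]
b 168 mid [0.4597 0.064  0.2475] bar az 159.2 ext [0.047 0.014]
c 1 mid [0.5757 0.1306 0.6042] bar az 0.0 ext [0.]
d 134 mid [ 0.6291 -0.0603  0.1774] bar az 160.9 ext [0.047 0.012]
t5.65 tcp [0.5794 0.1014 0.2058] az 172.47 F [-0.81 -0.81  0.38] M [-0.039  0.018  0.011] tau7 -0.058 q7 1.44 w 0.502 gf 0.0
row [-0.0052  0.0017  0.1146 -0.0013 -0.0006 -0.0005]
```

```bash

python3 -m crank '-0.005 0.002 0.05 0 0 0;-0.005 0.002 0.114 0 0 0;-0.005 0.002 0.114 0 0 0' >/dev/null; python3 -c "from h import *;tq()"
python3 -m crank '0 0 0 0 0 0;0 0 0 0 0 0;0 0 0 0 0 0;0 0 0 0 0 0;0 0 0 0 0 0' 1 >/dev/null; python3 -c "from h import *;tq()"
python3 -m crank '0 0 0.0007 0 0 0.1;0 0 0.0013 0 0 0.2;0 0 0.002 0 0 0.3;0 0 0.0025 0 0 0.4' >/dev/null; python3 -c "from h import *;tq()"
```

```text
t5.95 tcp [0.5795 0.1009 0.1583] az 172.36 F [-1.51  0.49 -1.22] M [-0.021  0.039  0.072] tau7 0.318 q7 1.47 w 0.499 gf 0.0
t6.45 tcp [0.5826 0.105  0.1624] az 172.60 F [0.16 5.21 1.08] M [ 1.089 -0.072  0.024] tau7 0.016 q7 1.47 w 0.125 gf 59.9
t6.85 tcp [0.5828 0.1055 0.1616] az 148.39 F [-0.49  6.5   2.56] M [1.316 0.048 0.125] tau7 1.710 q7 1.12 w 0.127 gf 60.3
```

```bash

python3 -m crank '0 0 0.0007 0 0 0.1;0 0 0.0013 0 0 0.2;0 0 0.002 0 0 0.3;0 0 0.002 0 0 0.35' >/dev/null; python3 -c "from h import *;tq()"
python3 -m crank '0 0 0 0 0 0;0 0 0 0 0 0' >/dev/null; python3 -c "from h import *;tq()"
python3 -m crank '0 0 0 0 0 0;0 0 0 0 0 0;0 0 0 0 0 0' 0.5 >/dev/null; python3 -c "from h import *;tq()"
python3 -m crank '0 0 -0.06 0 0 0;0 0 -0.12 0 0 0;0 0 -0.12 0 0 0' >/dev/null; python3 -c "from h import *;tq();go(*K['b'],.205,160.5)"
```

```text
t7.25 tcp [0.5831 0.1058 0.1609] az 127.43 F [0.43 7.03 3.4 ] M [ 1.456 -0.013  0.115] tau7 0.062 q7 0.82 w 0.131 gf 60.4
t7.45 tcp [0.5831 0.1058 0.1609] az 127.65 F [0.59 6.42 4.  ] M [ 1.484  0.024 -0.013] tau7 -0.116 q7 0.82 w 0.128 gf 60.4
t7.75 tcp [0.582  0.1029 0.1595] az 127.50 F [-0.49  0.32 -0.47] M [-0.026  0.045 -0.061] tau7 -0.002 q7 0.82 w 0.504 gf 0.0
t8.05 tcp [0.5836 0.1027 0.2101] az 127.48 F [ 0.43 -0.57 -0.03] M [-0.042 -0.001  0.044] tau7 -0.305 q7 0.78 w 0.502 gf 0.0
row [ 0.1191 -0.3082  0.0111  0.0033  0.0031 -0.5503]
```

```bash
sed -i 's/^K=.*/K=dict(a=(.5045,-.0945),b=(.4570,.0680),c=(.5825,.1048),d=(.6295,-.0580))/' h.py
python3 -m crank '0.121 -0.303 0.01 0 0 -0.55;0.121 -0.303 0.01 0 0 -0.55;0.121 -0.303 0.01 0 0 -0.55;0.121 -0.303 0.01 0 0 -0.55;0.121 -0.303 0.01 0 0 -0.55;0.121 -0.303 0.01 0 0 -0.55' >/dev/null
python3 -c "
from h import *
tq();go(*K['b'],.16,160.5)"
```

```text
t8.65 tcp [0.4567 0.068  0.2031] az 160.31 F [ 0.1   0.85 -0.18] M [ 0.006 -0.062  0.01 ] tau7 0.355 q7 1.20 w 0.499 gf 0.0
row [-0.0005  0.0003  0.1077  0.0004  0.0005 -0.0031]
```

```bash

python3 -m crank '0 0 0.05 0 0 0;0 0 0.108 0 0 0;0 0 0.108 0 0 0' >/dev/null; python3 -c "from h import *;tq()"
python3 -m crank '0 0 0 0 0 0;0 0 0 0 0 0;0 0 0 0 0 0;0 0 0 0 0 0;0 0 0 0 0 0' 1 >/dev/null; python3 -c "from h import *;tq()"
python3 -m crank '0 0 0.0007 0 0 0.1;0 0 0.0013 0 0 0.2;0 0 0.002 0 0 0.3;0 0 0.0025 0 0 0.4' >/dev/null; python3 -c "from h import *;tq()"
python3 -m crank '0 0 0.0007 0 0 0.1;0 0 0.0013 0 0 0.2;0 0 0.002 0 0 0.3;0 0 0.002 0 0 0.35' >/dev/null; python3 -c "from h import *;tq()"
python3 -m crank '0 0 0 0 0 0;0 0 0 0 0 0' >/dev/null; python3 -c "from h import *;tq()"
python3 -m crank '0 0 0 0 0 0;0 0 0 0 0 0;0 0 0 0 0 0' 0.5 >/dev/null; python3 -c "from h import *;tq()"
python3 -m crank '0 0 -0.06 0 0 0;0 0 -0.12 0 0 0;0 0 -0.12 0 0 0' >/dev/null; python3 -c "from h import *;tq();go(*K['d'],.205,161)"
```

```text
t8.95 tcp [0.4553 0.0677 0.1577] az 160.36 F [-0.06  0.12 -0.67] M [-0.021 -0.034 -0.045] tau7 0.679 q7 1.27 w 0.501 gf 0.0
t9.45 tcp [0.4575 0.069  0.1608] az 160.56 F [2.43 4.82 2.37] M [ 1.124 -0.458  0.025] tau7 -0.028 q7 1.27 w 0.129 gf 60.0
t9.85 tcp [0.4578 0.0695 0.16  ] az 136.35 F [2.99 7.99 3.46] M [ 1.538 -0.486  0.112] tau7 1.745 q7 0.91 w 0.127 gf 60.3
t10.25 tcp [0.4582 0.0699 0.1593] az 115.39 F [4.05 8.53 3.9 ] M [ 1.788 -0.719  0.081] tau7 0.089 q7 0.61 w 0.129 gf 60.3
t10.45 tcp [0.4582 0.0699 0.1593] az 115.60 F [2.39 9.21 4.74] M [ 1.75  -0.621 -0.004] tau7 -0.069 q7 0.62 w 0.134 gf 60.4
t10.75 tcp [0.456  0.0675 0.1581] az 115.50 F [-0.25 -0.38  0.55] M [ 0.103 -0.043  0.015] tau7 -0.007 q7 0.62 w 0.496 gf 0.0
t11.05 tcp [0.4576 0.0676 0.2081] az 115.49 F [ 1.04 -0.15 -0.33] M [-0.018 -0.014 -0.003] tau7 -0.683 q7 0.53 w 0.496 gf 0.0
row [-0.4683  0.2528  0.0088  0.0031  0.0015 -0.7585]
```

```bash

python3 -m crank '-0.466 0.254 0.01 0 0 -0.758;-0.466 0.254 0.01 0 0 -0.758;-0.466 0.254 0.01 0 0 -0.758;-0.466 0.254 0.01 0 0 -0.758;-0.466 0.254 0.01 0 0 -0.758;-0.466 0.254 0.01 0 0 -0.758;-0.466 0.254 0.01 0 0 -0.758' >/dev/null
python3 -c "
from h import *
tq();go(*K['d'],.16,161)"
```

```text
t11.75 tcp [ 0.628  -0.0578  0.2008] az 160.96 F [-1.14  0.57  0.71] M [0.044 0.021 0.036] tau7 1.313 q7 1.57 w 0.500 gf 0.0
row [-0.004   0.0008  0.102  -0.0006 -0.0014 -0.0007]
```

```bash

python3 -m crank '-0.006 0.002 0.05 0 0 0;-0.006 0.002 0.1 0 0 0;-0.006 0.002 0.1 0 0 0' >/dev/null; python3 -c "from h import *;tq()"
python3 -m crank '0 0 0 0 0 0;0 0 0 0 0 0;0 0 0 0 0 0;0 0 0 0 0 0;0 0 0 0 0 0' 1 >/dev/null; python3 -c "from h import *;tq()"
python3 -m crank '0 0 0.0007 0 0 0.1;0 0 0.0013 0 0 0.2;0 0 0.002 0 0 0.3;0 0 0.0025 0 0 0.4' >/dev/null; python3 -c "from h import *;tq()"
python3 -m crank '0 0 0.0007 0 0 0.1;0 0 0.0013 0 0 0.2;0 0 0.002 0 0 0.3;0 0 0.002 0 0 0.35' >/dev/null; python3 -c "from h import *;tq()"
python3 -m crank '0 0 0 0 0 0;0 0 0 0 0 0' >/dev/null; python3 -c "from h import *;tq()"
python3 -m crank '0 0 0 0 0 0;0 0 0 0 0 0;0 0 0 0 0 0' 0.5 >/dev/null; python3 -c "from h import *;tq()"
python3 -m crank '0 0 -0.06 0 0 0;0 0 -0.12 0 0 0;0 0 -0.12 0 0 0' >/dev/null; python3 -c "from h import *;tq();go(*K['a'],.205,148.2)"
```

```text
t12.05 tcp [ 0.6285 -0.0553  0.1591] az 160.94 F [-0.35  0.87 -0.68] M [ 0.035 -0.003  0.006] tau7 0.234 q7 1.60 w 0.497 gf 0.0
t12.55 tcp [ 0.6308 -0.0575  0.1631] az 160.95 F [-3.67 -4.07  6.72] M [-0.785  0.916 -0.016] tau7 0.008 q7 1.60 w 0.127 gf 60.2
t12.95 tcp [ 0.631  -0.0572  0.1623] az 136.73 F [-2.71 -1.23  7.77] M [-0.647  0.879  0.027] tau7 1.760 q7 1.25 w 0.129 gf 60.4
t13.35 tcp [ 0.6313 -0.0571  0.1616] az 115.76 F [-3.03 -2.43  8.91] M [-0.551  0.791  0.132] tau7 0.125 q7 0.95 w 0.131 gf 60.6
t13.55 tcp [ 0.6313 -0.0571  0.1616] az 115.98 F [-4.35 -2.26  8.47] M [-0.538  0.784 -0.056] tau7 -0.062 q7 0.95 w 0.127 gf 60.6
t13.85 tcp [ 0.631  -0.0558  0.1601] az 116.05 F [ 0.09  1.08 -0.43] M [ 0.042 -0.001 -0.071] tau7 -0.002 q7 0.95 w 0.498 gf 0.0
t14.15 tcp [ 0.6325 -0.0569  0.2112] az 116.03 F [ 0.23 -0.75  0.33] M [ 0.003 -0.053  0.002] tau7 -0.270 q7 0.91 w 0.500 gf 0.0
row [ 0.0559 -0.3288  0.0139  0.0033  0.0032 -0.5362]
```

```bash
sed -i 's/^K=.*/K=dict(a=(.5050,-.0950),b=(.4580,.0690),c=(.5830,.1050),d=(.6310,-.0570))/' h.py
cat >> h.py <<'E'
def m():
    s=state(); print('%.2f az %.2f Mz %.3f t7 %.2f F'%(s['time_s'],ang(),s['ft_torque'][2],s['tau'][6]),np.round(s['contact_force'],1))
E
python3 -m crank '0.055 -0.327 0.012 0 0 -0.536;0.055 -0.327 0.012 0 0 -0.536;0.055 -0.327 0.012 0 0 -0.536;0.055 -0.327 0.012 0 0 -0.536;0.055 -0.327 0.012 0 0 -0.536;0.055 -0.327 0.012 0 0 -0.536' >/dev/null
python3 -c "
from h import *
tq();go(*K['a'],.158,148.2)"
```

```text
t14.75 tcp [ 0.5042 -0.0936  0.2033] az 148.02 F [-0.01 -0.11 -0.35] M [-0.013 -0.037 -0.024] tau7 0.304 q7 1.43 w 0.502 gf 0.0
row [-0.0035 -0.002   0.1134  0.0006  0.0003 -0.003 ]
```

```bash

python3 -m crank '-0.003 -0.002 0.05 0 0 0;-0.003 -0.002 0.112 0 0 0;-0.003 -0.002 0.112 0 0 0' >/dev/null; python3 -c "from h import *;tq()"
python3 -m crank '0 0 0 0 0 0;0 0 0 0 0 0;0 0 0 0 0 0;0 0 0 0 0 0;0 0 0 0 0 0' 1 >/dev/null; python3 -c "from h import *;tq()"
python3 -m crank '0 0 0.0002 0 0 0.025;0 0 0.0004 0 0 0.05' >/dev/null; python3 -c "from h import *;m()"
python3 -m crank '0 0 0.0001 0 0 0.02' >/dev/null; python3 -c "from h import *;m()"
python3 -m crank '0 0 0.0001 0 0 0.02' >/dev/null; python3 -c "from h import *;m()"
python3 -m crank '0 0 0.0001 0 0 0.02' >/dev/null; python3 -c "from h import *;m()"
python3 -m crank '0 0 0.0001 0 0 0.02' >/dev/null; python3 -c "from h import *;m()"
python3 -m crank '0 0 0.0001 0 0 0.02' >/dev/null; python3 -c "from h import *;m()"
```

```text
t15.05 tcp [ 0.5032 -0.0945  0.156 ] az 148.08 F [-0.6   0.09 -0.28] M [ 0.022  0.087 -0.012] tau7 0.580 q7 1.49 w 0.500 gf 0.0
t15.55 tcp [ 0.5058 -0.0942  0.1597] az 148.23 F [ 3.55  4.96 -1.66] M [ 0.819 -0.688 -0.033] tau7 -0.007 q7 1.49 w 0.128 gf 59.4
15.75 az 145.18 Mz 0.133 t7 0.38 F [2.3 4.7 0.6]
15.85 az 143.98 Mz 0.072 t7 0.18 F [2.5 4.6 0.7]
15.95 az 142.79 Mz 0.087 t7 0.24 F [3.4 5.  0.4]
16.05 az 141.59 Mz 0.175 t7 0.25 F [ 2.9  4.6 -0. ]
16.15 az 140.40 Mz 0.082 t7 0.25 F [ 2.8  4.1 -0.8]
16.25 az 139.20 Mz 0.125 t7 0.25 F [ 2.4  4.4 -0.8]
```

```bash

for i in 1; do
python3 -m crank '0 0 0.0001 0 0 0.02' >/dev/null; python3 -c "from h import *;m()"
python3 -m crank '0 0 0.0001 0 0 0.02' >/dev/null; python3 -c "from h import *;m()"
python3 -m crank '0 0 0.0001 0 0 0.02' >/dev/null; python3 -c "from h import *;m()"
python3 -m crank '0 0 0.0001 0 0 0.02' >/dev/null; python3 -c "from h import *;m()"
python3 -m crank '0 0 0.0001 0 0 0.02' >/dev/null; python3 -c "from h import *;m()"
done
```

```text
16.35 az 138.00 Mz 0.076 t7 0.25 F [2.6 4.3 0. ]
16.45 az 136.80 Mz 0.109 t7 0.24 F [ 3.4  4.5 -0.7]
16.55 az 135.60 Mz 0.123 t7 0.24 F [3.3 4.7 0.3]
16.65 az 134.40 Mz 0.125 t7 0.24 F [3.4 5.  0.3]
16.75 az 133.20 Mz 0.128 t7 0.24 F [ 2.6  4.8 -0.4]
```

```bash

python3 -m crank '0 0 0.0001 0 0 0.02' >/dev/null; python3 -c "from h import *;m()"
python3 -m crank '0 0 0.0001 0 0 0.02' >/dev/null; python3 -c "from h import *;m()"
python3 -m crank '0 0 0.0001 0 0 0.02' >/dev/null; python3 -c "from h import *;m()"
python3 -m crank '0 0 0.0001 0 0 0.02' >/dev/null; python3 -c "from h import *;m()"
python3 -m crank '0 0 0.0001 0 0 0.02' >/dev/null; python3 -c "from h import *;m()"
```

```text
16.85 az 132.00 Mz 0.124 t7 0.24 F [ 3.2  5.3 -0.7]
16.95 az 130.80 Mz 0.136 t7 0.24 F [ 3.4  5.7 -0.8]
17.05 az 129.60 Mz 0.085 t7 0.24 F [ 3.9  5.3 -0.6]
17.15 az 128.41 Mz 0.118 t7 0.23 F [ 3.6  5.4 -1.1]
17.25 az 127.21 Mz 0.163 t7 0.22 F [ 3.3  4.8 -0.6]
```

```bash

python3 -m crank '0 0 0.0001 0 0 0.02' >/dev/null; python3 -c "from h import *;m()"
python3 -m crank '0 0 0.0001 0 0 0.02' >/dev/null; python3 -c "from h import *;m()"
```

```text
17.35 az 126.01 Mz 0.123 t7 0.21 F [3.  6.  1.2]
17.45 az 124.81 Mz 0.135 t7 0.20 F [2.2 5.  1.5]
```

```bash

python3 -m crank '0 0 0.0001 0 0 0.02' >/dev/null; python3 -c "from h import *;m()"
python3 -m crank '0 0 0.0001 0 0 0.02' >/dev/null; python3 -c "from h import *;m()"
python3 -m crank '0 0 0.0001 0 0 0.02' >/dev/null; python3 -c "from h import *;m()"
python3 -m crank '0 0 0.0001 0 0 0.02' >/dev/null; python3 -c "from h import *;m()"
```

```text
17.55 az 123.61 Mz 0.139 t7 0.19 F [3.2 5.5 1.7]
17.65 az 122.42 Mz 0.145 t7 0.17 F [3.3 4.5 2.9]
17.75 az 121.22 Mz 0.156 t7 0.15 F [2.8 5.1 2.5]
17.85 az 120.02 Mz 0.109 t7 0.14 F [2.5 5.4 1.8]
```

```bash

python3 -m crank '0 0 0.0001 0 0 0.02' >/dev/null; python3 -c "from h import *;m()"
python3 -m crank '0 0 0 0 0 0' >/dev/null; python3 -c "from h import *;m()"
python3 -m crank '0 0 0 0 0 0' >/dev/null; python3 -c "from h import *;m()"
python3 -m crank '0 0 0 0 0 0' >/dev/null; python3 -c "from h import *;m()"
python3 -m crank '0 0 0 0 0 0' >/dev/null; python3 -c "from h import *;m()"
python3 -m crank '0 0 0 0 0 0' >/dev/null; python3 -c "from h import *;m()"
```

```text
17.95 az 118.82 Mz 0.194 t7 0.13 F [2.2 6.2 3.7]
18.05 az 118.83 Mz 0.169 t7 -0.47 F [3.  5.4 3.6]
18.15 az 118.87 Mz 0.221 t7 -0.22 F [2.9 5.  2.9]
18.25 az 118.87 Mz 0.193 t7 -0.20 F [2.8 5.2 2.1]
18.35 az 118.87 Mz 0.246 t7 -0.19 F [1.7 5.1 2.8]
18.45 az 118.87 Mz 0.175 t7 -0.19 F [3.2 4.6 3.3]
```

```bash

python3 -m crank '0 0 0 0 0 0;0 0 0 0 0 0;0 0 0 0 0 0' 0.5 >/dev/null; python3 -c "from h import *;tq()"
python3 -m crank '0 0 -0.06 0 0 0;0 0 -0.12 0 0 0;0 0 -0.12 0 0 0' >/dev/null; python3 -c "from h import *;tq();go(*K['c'],.205,127.6)"
```

```text
t18.75 tcp [ 0.5042 -0.0957  0.1579] az 118.74 F [-0.78 -0.43  0.02] M [ 0.017 -0.023  0.02 ] tau7 -0.011 q7 1.08 w 0.504 gf 0.0
t19.05 tcp [ 0.5056 -0.0964  0.2081] az 118.73 F [-0.12  0.3  -0.83] M [0.014 0.002 0.042] tau7 -0.488 q7 1.01 w 0.499 gf 0.0
row [ 0.3485  0.4116  0.0083  0.0031  0.0025 -0.1479]
```

```bash

python3 -m crank '0.349 0.412 0.008 0 0 -0.147;0.349 0.412 0.008 0 0 -0.147;0.349 0.412 0.008 0 0 -0.147;0.349 0.412 0.008 0 0 -0.147;0.349 0.412 0.008 0 0 -0.147;0.349 0.412 0.008 0 0 -0.147;0.349 0.412 0.008 0 0 -0.147' >/dev/null
python3 -c "
from h import *
tq();go(*K['c'],.158,127.6);bars(get_image('top'),.165)"
```

```text
t19.75 tcp [0.581  0.105  0.2019] az 127.54 F [ 0.45 -0.96  1.09] M [-0.058 -0.051  0.011] tau7 -0.063 q7 0.83 w 0.501 gf 0.0
row [-0.003   0.0042  0.1097 -0.0013  0.0005 -0.0009]
a 134 mid [ 0.5053 -0.0972  0.1755] bar az 121.6 ext [0.045 0.012]
b 147 mid [0.4577 0.0662 0.1818] bar az 116.8 ext [0.045 0.017]
c 7 mid [0.5705 0.0988 0.2753] bar az 97.0 ext [0.074 0.039]
d 142 mid [ 0.6296 -0.0605  0.1752] bar az 116.7 ext [0.045 0.013]
```

```bash

python3 -m crank '-0.003 0.004 0.05 0 0 0;-0.003 0.004 0.109 0 0 0;-0.003 0.004 0.109 0 0 0' >/dev/null; python3 -c "from h import *;tq()"
python3 -m crank '0 0 0 0 0 0;0 0 0 0 0 0;0 0 0 0 0 0;0 0 0 0 0 0;0 0 0 0 0 0' 1 >/dev/null; python3 -c "from h import *;tq()"
python3 -m crank '0 0 0.0001 0 0 0.02;0 0 0.0002 0 0 0.04' >/dev/null; python3 -c "from h import *;m()"
python3 -m crank '0 0 0.0001 0 0 0.02;0 0 0.0002 0 0 0.04' >/dev/null; python3 -c "from h import *;m()"
python3 -m crank '0 0 0.0001 0 0 0.02;0 0 0.0002 0 0 0.04' >/dev/null; python3 -c "from h import *;m()"
python3 -m crank '0 0 0.0001 0 0 0.02;0 0 0.0002 0 0 0.04' >/dev/null; python3 -c "from h import *;m()"
```

```text
t20.10 tcp [0.5814 0.1043 0.1567] az 127.43 F [ 0.02  0.1  -0.28] M [-0.012  0.073  0.019] tau7 0.389 q7 0.86 w 0.500 gf 0.0
t20.60 tcp [0.5839 0.1054 0.1601] az 127.55 F [-2.89 -2.77  6.28] M [-0.65   0.61  -0.003] tau7 -0.014 q7 0.86 w 0.130 gf 59.6
20.80 az 125.12 Mz 0.173 t7 0.29 F [-1.9 -2.5  7.7]
21.00 az 122.71 Mz 0.121 t7 0.26 F [-2.8 -2.6  7.9]
21.20 az 120.32 Mz 0.070 t7 0.26 F [-1.6 -2.9  6.9]
21.40 az 117.92 Mz 0.120 t7 0.25 F [-2.5 -3.1  7.9]
```

```bash

python3 -m crank '0 0 0.0001 0 0 0.02;0 0 0.0002 0 0 0.04' >/dev/null; python3 -c "from h import *;m()"
python3 -m crank '0 0 0.0001 0 0 0.02;0 0 0.0002 0 0 0.04' >/dev/null; python3 -c "from h import *;m()"
python3 -m crank '0 0 0.0001 0 0 0.02' >/dev/null; python3 -c "from h import *;m()"
```

```text
21.60 az 115.52 Mz 0.148 t7 0.23 F [-2.3 -3.   7.9]
21.80 az 113.12 Mz 0.179 t7 0.21 F [-3.4 -2.4  8.4]
21.90 az 111.92 Mz 0.170 t7 0.19 F [-3.3 -2.1  8.2]
```

```bash

python3 -m crank '0 0 0.0001 0 0 0.02' >/dev/null; python3 -c "from h import *;m()"
python3 -m crank '0 0 0.0001 0 0 0.02' >/dev/null; python3 -c "from h import *;m()"
python3 -m crank '0 0 0.0001 0 0 0.02' >/dev/null; python3 -c "from h import *;m()"
```

```text
22.00 az 110.72 Mz 0.118 t7 0.16 F [-2.7 -2.8  8.5]
22.10 az 109.52 Mz 0.225 t7 0.15 F [-3.6 -2.4  9.7]
22.20 az 108.33 Mz 0.243 t7 0.13 F [-3.1 -2.2 10.3]
```

```bash

python3 -m crank '0 0 0 0 0 0;0 0 0 0 0 0;0 0 0 0 0 0' >/dev/null; python3 -c "from h import *;m()"
python3 -m crank '0 0 0 0 0 0;0 0 0 0 0 0;0 0 0 0 0 0' 0.5 >/dev/null
python3 -m crank '0 0 -0.06 0 0 0;0 0 -0.12 0 0 0;0 0 -0.12 0 0 0' >/dev/null; python3 -c "from h import *;tq();go(*K['b'],.205,115.8)"
```

```text
22.50 az 108.38 Mz 0.122 t7 -0.16 F [-3.6 -3.   9.4]
t23.10 tcp [0.5852 0.1062 0.2089] az 108.39 F [ 0.76  0.02 -0.23] M [ 0.008  0.002 -0.003] tau7 -0.329 q7 0.55 w 0.494 gf 0.0
row [ 0.0121 -0.3311  0.0083  0.0042  0.0008 -0.1234]
```

```bash

python3 -m crank '0.013 -0.331 0.008 0 0 -0.123;0.013 -0.331 0.008 0 0 -0.123;0.013 -0.331 0.008 0 0 -0.123;0.013 -0.331 0.008 0 0 -0.123;0.013 -0.331 0.008 0 0 -0.123' >/dev/null
python3 -c "
from h import *
tq();go(*K['b'],.158,115.8)"
```

```text
t23.60 tcp [0.4559 0.0701 0.2029] az 115.81 F [0.14 0.09 0.05] M [ 0.006 -0.042  0.027] tau7 -0.078 q7 0.59 w 0.499 gf 0.0
row [-0.005   0.0035  0.1123  0.0008 -0.0012  0.0002]
```

```bash

python3 -m crank '-0.005 0.003 0.05 0 0 0;-0.005 0.003 0.112 0 0 0;-0.005 0.003 0.112 0 0 0' >/dev/null; python3 -c "from h import *;tq()"
python3 -m crank '0 0 0 0 0 0;0 0 0 0 0 0;0 0 0 0 0 0;0 0 0 0 0 0;0 0 0 0 0 0' 1 >/dev/null; python3 -c "from h import *;tq()"
python3 -m crank '0 0 0.0001 0 0 0.02;0 0 0.0002 0 0 0.04' >/dev/null; python3 -c "from h import *;m()"
python3 -m crank '0 0 0.0001 0 0 0.02;0 0 0.0002 0 0 0.04' >/dev/null; python3 -c "from h import *;m()"
python3 -m crank '0 0 0.0001 0 0 0.02;0 0 0.0002 0 0 0.04' >/dev/null; python3 -c "from h import *;m()"
python3 -m crank '0 0 0.0001 0 0 0.02' >/dev/null; python3 -c "from h import *;m()"
```

```text
t23.90 tcp [0.4577 0.0683 0.1561] az 115.79 F [ 0.07 -0.66  0.96] M [-0.014 -0.017  0.001] tau7 0.851 q7 0.68 w 0.500 gf 0.0
t24.40 tcp [0.4594 0.0683 0.1591] az 115.78 F [ 1.75 -0.34  7.43] M [-0.215 -0.349  0.005] tau7 -0.003 q7 0.68 w 0.131 gf 60.0
24.60 az 113.33 Mz 0.020 t7 0.32 F [1.6 0.2 6.7]
24.80 az 110.93 Mz 0.040 t7 0.29 F [ 1.5 -0.6  7.4]
25.00 az 108.54 Mz 0.004 t7 0.29 F [0.2 0.1 8.2]
25.10 az 107.34 Mz 0.062 t7 0.29 F [ 1.  -1.   7.3]
```

```bash

python3 -m crank '0 0 0.0001 0 0 0.02;0 0 0.0002 0 0 0.04' >/dev/null; python3 -c "from h import *;m()"
python3 -m crank '0 0 0.0001 0 0 0.02;0 0 0.0002 0 0 0.04' >/dev/null; python3 -c "from h import *;m()"
python3 -m crank '0 0 0.0001 0 0 0.02' >/dev/null; python3 -c "from h import *;m()"
```

```text
25.30 az 104.94 Mz 0.080 t7 0.29 F [ 0.9 -1.   8.3]
25.50 az 102.53 Mz 0.006 t7 0.29 F [-0.3 -0.5  7.8]
25.60 az 101.33 Mz 0.056 t7 0.29 F [ 0.8 -1.1  7.7]
```

```bash

python3 -m crank '0 0 0.0001 0 0 0.02' >/dev/null; python3 -c "from h import *;m()"
python3 -m crank '0 0 0.0001 0 0 0.02' >/dev/null; python3 -c "from h import *;m()"
python3 -m crank '0 0 0.0001 0 0 0.02' >/dev/null; python3 -c "from h import *;m()"
```

```text
25.70 az 100.13 Mz 0.033 t7 0.29 F [ 0.9 -1.1  8.2]
25.80 az 98.93 Mz 0.051 t7 0.29 F [-0.  -0.6  8.8]
25.90 az 97.73 Mz 0.073 t7 0.29 F [ 1.  -1.2  8.7]
```

```bash

python3 -m crank '0 0 0.0001 0 0 0.02;0 0 0.0002 0 0 0.04' >/dev/null; python3 -c "from h import *;m()"
python3 -m crank '0 0 0.0001 0 0 0.02' >/dev/null; python3 -c "from h import *;m()"
python3 -m crank '0 0 0.0001 0 0 0.02' >/dev/null; python3 -c "from h import *;m()"
```

```text
26.10 az 95.33 Mz 0.004 t7 0.28 F [ 1.2 -0.7  9. ]
26.20 az 94.13 Mz 0.039 t7 0.26 F [ 0.1 -1.4  8.7]
26.30 az 92.94 Mz 0.083 t7 0.25 F [ 0.3 -1.8 10.1]
```

```bash

python3 -m crank '0 0 0.0001 0 0 0.02' >/dev/null; python3 -c "from h import *;m()"
python3 -m crank '0 0 0.0001 0 0 0.02' >/dev/null; python3 -c "from h import *;m()"
python3 -m crank '0 0 0.0001 0 0 0.02' >/dev/null; python3 -c "from h import *;m()"
```

```text
26.40 az 91.74 Mz 0.040 t7 0.23 F [ 0.4 -0.4 11. ]
26.50 az 90.54 Mz 0.145 t7 0.21 F [-0.3 -1.  10.8]
26.60 az 89.34 Mz 0.159 t7 0.19 F [ 0.1 -0.9 12.6]
```

```bash

python3 -m crank '0 0 0.0001 0 0 0.02' >/dev/null; python3 -c "from h import *;m()"
python3 -m crank '0 0 0.0001 0 0 0.02' >/dev/null; python3 -c "from h import *;m()"
python3 -m crank '0 0 0.0001 0 0 0.02' >/dev/null; python3 -c "from h import *;m()"
```

```text
26.70 az 88.15 Mz 0.140 t7 0.17 F [-1.4 -1.5 12.3]
26.80 az 86.95 Mz 0.188 t7 0.16 F [-1.  -0.8 13.5]
26.90 az 85.75 Mz 0.162 t7 0.14 F [-0.9 -0.7 13.9]
```

```bash

python3 -m crank '0 0 0 0 0 0;0 0 0 0 0 0;0 0 0 0 0 0' >/dev/null; python3 -c "from h import *;m()"
python3 -m crank '0 0 0 0 0 0;0 0 0 0 0 0;0 0 0 0 0 0' 0.5 >/dev/null
python3 -m crank '0 0 -0.06 0 0 0;0 0 -0.12 0 0 0;0 0 -0.12 0 0 0' >/dev/null; python3 -c "from h import *;tq();go(*K['d'],.205,116.3)"
```

```text
27.20 az 85.80 Mz 0.127 t7 -0.14 F [-1.9 -0.8 13.7]
t27.80 tcp [0.4594 0.0681 0.2071] az 85.77 F [-0.21 -0.15 -0.15] M [ 0.032 -0.023 -0.004] tau7 -0.678 q7 0.20 w 0.499 gf 0.0
row [-2.804e-01  4.509e-01  6.100e-03  3.000e-03 -5.000e-04 -5.088e-01]
```

```bash

python3 -m crank '-0.283 0.452 0.006 0 0 -0.508;-0.283 0.452 0.006 0 0 -0.508;-0.283 0.452 0.006 0 0 -0.508;-0.283 0.452 0.006 0 0 -0.508;-0.283 0.452 0.006 0 0 -0.508;-0.283 0.452 0.006 0 0 -0.508;-0.283 0.452 0.006 0 0 -0.508' >/dev/null
python3 -c "
from h import *
tq();go(*K['d'],.158,116.3)"
```

```text
t28.50 tcp [ 0.6295 -0.0584  0.2015] az 116.17 F [-0.52  0.29  0.59] M [-0.031 -0.034 -0.05 ] tau7 0.095 q7 0.92 w 0.500 gf 0.0
row [ 0.0014  0.0051  0.1087 -0.0015 -0.0009 -0.0021]
```

```bash

python3 -m crank '0.001 0.005 0.05 0 0 0;0.001 0.005 0.109 0 0 0;0.001 0.005 0.109 0 0 0' >/dev/null; python3 -c "from h import *;tq()"
python3 -m crank '0 0 0 0 0 0;0 0 0 0 0 0;0 0 0 0 0 0;0 0 0 0 0 0;0 0 0 0 0 0' 1 >/dev/null; python3 -c "from h import *;tq()"
python3 -m crank '0 0 0.0001 0 0 0.02;0 0 0.0002 0 0 0.04' >/dev/null; python3 -c "from h import *;m()"
python3 -m crank '0 0 0.0001 0 0 0.02;0 0 0.0002 0 0 0.04' >/dev/null; python3 -c "from h import *;m()"
python3 -m crank '0 0 0.0001 0 0 0.02;0 0 0.0002 0 0 0.04' >/dev/null; python3 -c "from h import *;m()"
python3 -m crank '0 0 0.0001 0 0 0.02' >/dev/null; python3 -c "from h import *;m()"
```

```text
t28.80 tcp [ 0.629  -0.0542  0.1561] az 116.36 F [0.46 0.7  0.28] M [-0.002  0.036  0.051] tau7 0.321 q7 0.95 w 0.502 gf 0.0
t29.30 tcp [ 0.6312 -0.0568  0.1603] az 116.24 F [-6.81  0.72  7.37] M [ 0.123  1.285 -0.043] tau7 0.017 q7 0.95 w 0.125 gf 59.1
29.50 az 113.80 Mz 0.044 t7 0.34 F [-6.1  0.6  6.4]
29.70 az 111.40 Mz 0.057 t7 0.32 F [-5.2  0.5  6.8]
29.90 az 109.00 Mz 0.079 t7 0.32 F [-5.6  0.3  6.3]
30.00 az 107.80 Mz 0.068 t7 0.32 F [-5.3  0.5  6.2]
```

```bash

python3 -m crank '0 0 0.0001 0 0 0.02;0 0 0.0002 0 0 0.04' >/dev/null; python3 -c "from h import *;m()"
python3 -m crank '0 0 0.0001 0 0 0.02;0 0 0.0002 0 0 0.04' >/dev/null; python3 -c "from h import *;m()"
python3 -m crank '0 0 0.0001 0 0 0.02' >/dev/null; python3 -c "from h import *;m()"
```

```text
30.20 az 105.41 Mz 0.092 t7 0.30 F [-4.7  0.9  7.6]
30.40 az 103.01 Mz 0.061 t7 0.27 F [-5.1  1.   6.7]
30.50 az 101.81 Mz 0.101 t7 0.25 F [-5.4  0.   7.8]
```

```bash

python3 -m crank '0 0 0.0001 0 0 0.02;0 0 0.0002 0 0 0.04' >/dev/null; python3 -c "from h import *;m()"
python3 -m crank '0 0 0.0001 0 0 0.02' >/dev/null; python3 -c "from h import *;m()"
python3 -m crank '0 0 0.0001 0 0 0.02' >/dev/null; python3 -c "from h import *;m()"
```

```text
30.70 az 99.42 Mz 0.193 t7 0.22 F [-5.5  0.2  7.7]
30.80 az 98.22 Mz 0.150 t7 0.20 F [-5.5  0.5  8. ]
30.90 az 97.02 Mz 0.162 t7 0.19 F [-5.4  1.   7.5]
```

```bash

python3 -m crank '0 0 0.0001 0 0 0.02' >/dev/null; python3 -c "from h import *;m()"
python3 -m crank '0 0 0.0001 0 0 0.02' >/dev/null; python3 -c "from h import *;m()"
python3 -m crank '0 0 0.0001 0 0 0.02' >/dev/null; python3 -c "from h import *;m()"
python3 -m crank '0 0 0 0 0 0;0 0 0 0 0 0;0 0 0 0 0 0' >/dev/null; python3 -c "from h import *;m()"
python3 -m crank '0 0 0 0 0 0;0 0 0 0 0 0;0 0 0 0 0 0' 0.5 >/dev/null
python3 -m crank '0 0 -0.06 0 0 0;0 0 -0.12 0 0 0;0 0 -0.12 0 0 0' >/dev/null; python3 -c "from h import *;tq();go(*K['a'],.205,121.6)"
```

```text
31.00 az 95.83 Mz 0.197 t7 0.17 F [-4.9  1.   7.9]
31.10 az 94.63 Mz 0.278 t7 0.15 F [-4.3  1.4  7.7]
31.20 az 93.43 Mz 0.181 t7 0.14 F [-5.   1.5  8.5]
31.50 az 93.47 Mz 0.145 t7 -0.18 F [-5.1  0.8  7.3]
t32.10 tcp [ 0.6334 -0.0576  0.2095] az 93.45 F [ 0.63 -0.42  0.31] M [-0.014 -0.025 -0.033] tau7 -0.282 q7 0.59 w 0.502 gf 0.0
row [-0.074  -0.3261  0.0097  0.0043  0.0021 -0.4692]
```

```bash

python3 -m crank '-0.074 -0.324 0.009 0 0 -0.468;-0.074 -0.324 0.009 0 0 -0.468;-0.074 -0.324 0.009 0 0 -0.468;-0.074 -0.324 0.009 0 0 -0.468;-0.074 -0.324 0.009 0 0 -0.468;-0.074 -0.324 0.009 0 0 -0.468;-0.074 -0.324 0.009 0 0 -0.468' >/dev/null
python3 -c "
from h import *
tq();go(*K['a'],.157,121.6);bars(get_image('top'),.165);bars(get_image('side'),.165)"
```

```text
t32.80 tcp [ 0.5049 -0.0938  0.2026] az 121.52 F [-0.74  0.06 -0.93] M [-0.027  0.029  0.078] tau7 -0.009 q7 1.05 w 0.501 gf 0.0
row [-0.0026 -0.0013  0.1139 -0.0003  0.0006 -0.0014]
a 2 mid [ 0.4997 -0.126   0.5956] bar az 153.1 ext [0.009 0.   ]
b 143 mid [0.458  0.0659 0.1751] bar az 88.0 ext [0.045 0.012]
c 147 mid [0.5822 0.1023 0.1745] bar az 110.1 ext [0.045 0.013]
d 147 mid [ 0.6296 -0.0605  0.1748] bar az 95.8 ext [0.044 0.013]
a 119 mid [ 0.5088 -0.1044  0.2058] bar az 86.8 ext [0.039 0.031]
b 99 mid [0.456  0.0636 0.1734] bar az 87.4 ext [0.048 0.013]h.py:27: RuntimeWarning: Mean of empty slice.
  q=P[m]; u,sv,v=np.linalg.svd(q[:,:2]-q[:,:2].mean(0),full_matrices=False)
  ret = um.true_divide(
h.py:28: RuntimeWarning: Mean of empty slice.
  print(k,len(q),'mid',np.round(q.mean(0),4),'bar az %.1f'%(np.degrees(np.arctan2(v[0,1],v[0,0]))%180), 'ext',np.round(sv/np.sqrt(len(q))*np.sqrt(12),3))
Traceback (most recent call last):
  File "h.py", line 28, in bars
    print(k,len(q),'mid',np.round(q.mean(0),4),'bar az %.1f'%(np.degrees(np.arctan2(v[0,1],v[0,0]))%180), 'ext',np.round(sv/np.sqrt(len(q))*np.sqrt(12),3))
                                                                                    ~^^^^^
IndexError: index 0 is out of bounds for axis 0 with size 0
```

```bash

python3 -m crank '-0.0025 -0.001 0.05 0 0 0;-0.0025 -0.001 0.113 0 0 0;-0.0025 -0.001 0.113 0 0 0' >/dev/null
python3 -m crank '0 0 0 0 0 0;0 0 0 0 0 0;0 0 0 0 0 0;0 0 0 0 0 0;0 0 0 0 0 0' 1 >/dev/null; python3 -c "from h import *;tq()"
python3 -m crank '0 0 0 0 0 0.02' >/dev/null; python3 -c "from h import *;m()"
python3 -m crank '0 0 0 0 0 0.02' >/dev/null; python3 -c "from h import *;m()"
```

```text
t33.70 tcp [ 0.5065 -0.0946  0.1589] az 121.60 F [ 4.66  2.01 -4.31] M [ 0.427 -1.085 -0.064] tau7 0.002 q7 1.11 w 0.127 gf 59.7
33.80 az 120.40 Mz 0.151 t7 0.49 F [ 5.6  2.6 -4.8]
33.90 az 119.18 Mz 0.194 t7 0.16 F [ 5.2  2.4 -3.9]
```

```bash

python3 -m crank '0 0 0 0 0 0.01' >/dev/null; python3 -c "from h import *;m()"
python3 -m crank '0 0 0 0 0 0;0 0 0 0 0 0' >/dev/null; python3 -c "from h import *;m()"
python3 -m crank '0 0 0 0 0 0;0 0 0 0 0 0;0 0 0 0 0 0' 0.5 >/dev/null
python3 -m crank '0 0 -0.06 0 0 0;0 0 -0.12 0 0 0;0 0 -0.12 0 0 0' >/dev/null; python3 -c "from h import *;tq();go(*K['c'],.205,110.6)"
```

```text
34.00 az 118.58 Mz 0.209 t7 -0.19 F [ 5.3  1.7 -3.6]
34.20 az 118.62 Mz 0.213 t7 -0.21 F [ 4.9  1.7 -3.9]
t34.80 tcp [ 0.5057 -0.0961  0.2082] az 118.50 F [ 0.46 -0.41 -0.37] M [-0.026 -0.028  0.024] tau7 -0.489 q7 1.01 w 0.501 gf 0.0
row [0.3497 0.4096 0.0086 0.0036 0.0019 0.1316]
```

```bash

python3 -m crank '0.349 0.41 0.008 0 0 0.131;0.349 0.41 0.008 0 0 0.131;0.349 0.41 0.008 0 0 0.131;0.349 0.41 0.008 0 0 0.131;0.349 0.41 0.008 0 0 0.131;0.349 0.41 0.008 0 0 0.131;0.349 0.41 0.008 0 0 0.131' >/dev/null
python3 -c "
from h import *
tq();go(*K['c'],.157,110.6)"
```

```text
t35.50 tcp [0.5812 0.1047 0.2019] az 110.64 F [ 0.12 -0.97 -0.11] M [-0.042 -0.018 -0.021] tau7 -0.061 q7 0.58 w 0.499 gf 0.0
row [-0.0008  0.0045  0.1123 -0.0011  0.0007  0.0007]
```

```bash

python3 -m crank '-0.001 0.004 0.05 0 0 0;-0.001 0.004 0.111 0 0 0;-0.001 0.004 0.111 0 0 0' >/dev/null
python3 -m crank '0 0 0 0 0 0;0 0 0 0 0 0;0 0 0 0 0 0;0 0 0 0 0 0;0 0 0 0 0 0' 1 >/dev/null; python3 -c "from h import *;tq()"
python3 -m crank '0 0 0 0 0 0.02' >/dev/null; python3 -c "from h import *;m()"
python3 -m crank '0 0 0 0 0 0.02' >/dev/null; python3 -c "from h import *;m()"
python3 -m crank '0 0 0 0 0 0;0 0 0 0 0 0' >/dev/null; python3 -c "from h import *;m()"
```

```text
t36.30 tcp [0.5841 0.1051 0.1594] az 110.63 F [-1.15 -2.69  6.57] M [-0.615  0.318  0.036] tau7 0.018 q7 0.62 w 0.130 gf 59.9
36.40 az 109.43 Mz 0.111 t7 0.51 F [-0.2 -3.5  5.3]
36.50 az 108.21 Mz 0.199 t7 0.15 F [-2.2 -2.9  7.4]
36.70 az 108.26 Mz 0.177 t7 -0.22 F [-0.7 -3.5  6.8]
```

```bash

python3 -m crank '0 0 0 0 0 0;0 0 0 0 0 0;0 0 0 0 0 0' 0.5 >/dev/null
python3 -m crank '0 0 -0.06 0 0 0;0 0 -0.12 0 0 0;0 0 -0.12 0 0 0' >/dev/null; python3 -c "from h import *;tq();go(*K['b'],.205,87.8)"
```

```text
t37.30 tcp [0.585  0.1059 0.2087] az 108.27 F [0.64 0.11 0.57] M [-0.042 -0.037  0.003] tau7 -0.329 q7 0.54 w 0.503 gf 0.0
row [ 0.0121 -0.3304  0.0079  0.0042 -0.0004  0.3412]
```

```bash

python3 -m crank '0.012 -0.33 0.008 0 0 0.341;0.012 -0.33 0.008 0 0 0.341;0.012 -0.33 0.008 0 0 0.341;0.012 -0.33 0.008 0 0 0.341;0.012 -0.33 0.008 0 0 0.341;0.012 -0.33 0.008 0 0 0.341' >/dev/null
python3 -c "
from h import *
tq();go(*K['b'],.157,87.8)"
```

```text
t37.90 tcp [0.4575 0.0697 0.2029] az 87.90 F [ 0.96 -0.39 -0.58] M [-0.012  0.025  0.003] tau7 -0.006 q7 0.22 w 0.502 gf 0.0
row [-0.0018  0.0012  0.1148  0.0011  0.      0.0017]
```

```bash

python3 -m crank '-0.002 0.001 0.05 0 0 0;-0.002 0.001 0.113 0 0 0;-0.002 0.001 0.113 0 0 0' >/dev/null
python3 -m crank '0 0 0 0 0 0;0 0 0 0 0 0;0 0 0 0 0 0;0 0 0 0 0 0;0 0 0 0 0 0' 1 >/dev/null; python3 -c "from h import *;tq()"
python3 -m crank '0 0 0 0 0 0.02' >/dev/null; python3 -c "from h import *;m()"
python3 -m crank '0 0 0 0 0 0.02' >/dev/null; python3 -c "from h import *;m()"
python3 -m crank '0 0 0 0 0 0;0 0 0 0 0 0' >/dev/null; python3 -c "from h import *;m()"
```

```text
t38.70 tcp [0.4589 0.0681 0.1588] az 87.82 F [ 5.78 -2.29 -1.14] M [-0.421 -1.135 -0.014] tau7 0.019 q7 0.29 w 0.130 gf 59.9
38.80 az 86.62 Mz 0.086 t7 0.48 F [ 5.1 -1.8 -1.8]
38.90 az 85.40 Mz 0.117 t7 0.18 F [ 5.5 -1.8 -2.3]
39.10 az 85.44 Mz 0.108 t7 -0.15 F [ 6.6 -2.5 -0.9]
```

```bash

python3 -m crank '0 0 0 0 0 0.02' >/dev/null; python3 -c "from h import *;m()"
python3 -m crank '0 0 0 0 0 0.02' >/dev/null; python3 -c "from h import *;m()"
python3 -m crank '0 0 0 0 0 0.02' >/dev/null; python3 -c "from h import *;m()"
python3 -m crank '0 0 0 0 0 0;0 0 0 0 0 0' >/dev/null; python3 -c "from h import *;m()"
```

```text
39.20 az 84.24 Mz 0.122 t7 0.41 F [ 5.  -1.9 -2.4]
39.30 az 82.99 Mz 0.117 t7 0.17 F [ 5.  -2.  -1.9]
39.40 az 81.80 Mz 0.183 t7 0.12 F [ 5.  -2.3 -2.3]
39.60 az 81.85 Mz 0.118 t7 -0.20 F [ 5.7 -2.7 -1.6]
```

```bash

python3 -m crank '0 0 0 0 0 0;0 0 0 0 0 0;0 0 0 0 0 0' 0.3 >/dev/null
python3 -m crank '0 0 -0.1 0 0 0;0 0 -0.2 0 0 0;0 0 -0.3 0 0 0;0 0 -0.3 0 0 0;0 0.3 -0.3 0 0 0;0 0.5 -0.3 0 0 0;0 0.5 -0.3 0 0 0;0 0.5 -0.3 0 0 0'
python3 - <<'E'
from h import *
tq(); K.update(a=(.505,-.097),b=(.458,.066),c=(.582,.102),d=(.6295,-.0605))
g=snap('side','side9'); cv2.imwrite('pics/side9c.png',cv2.resize(g['image'][180:340,220:440,::-1],None,fx=3,fy=3)); bars(get_image('top'),.165)
E
```

```text
time_s: 40.7
tcp_pos: [0.6456, 0.0417, 0.2764]
orientation: [-2.371, -2.058, 0.001]
contact_force: [1.1, 0.6, 1.3]
gripper_width: 0.701
gripper_force: 0.0
t40.70 tcp [0.6456 0.0417 0.2764] az 81.90 F [1.06 0.64 1.28] M [ 0.049 -0.054 -0.004] tau7 -0.060 q7 0.19 w 0.701 gf 0.0
a 135 mid [ 0.5054 -0.0971  0.1754] bar az 121.4 ext [0.046 0.012]
b 149 mid [0.4588 0.0647 0.2119] bar az 88.9 ext [0.045 0.019]
c 36 mid [0.5867 0.0868 0.1735] bar az 141.6 ext [0.016 0.01 ]
d 149 mid [ 0.6296 -0.0603  0.1746] bar az 95.9 ext [0.045 0.014]
```

View pics/side9c.png

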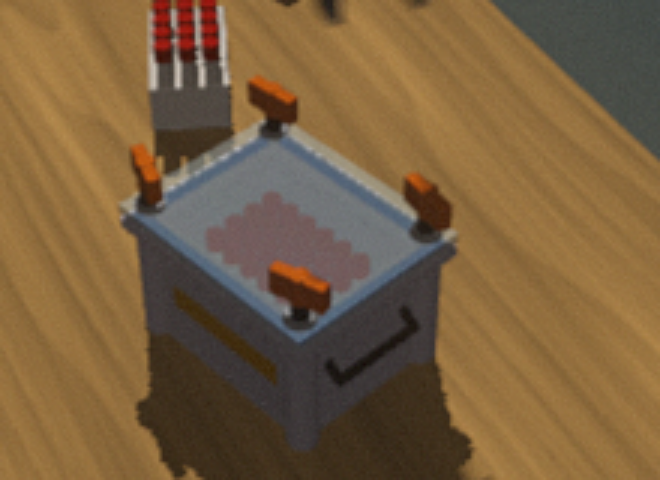

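The crop shows the cover lying flat and uncracked. All four knobs are free, at about (272,100), (147,175), (428,200) and (300,285), and the gripper is clear above.

```bash
python3 -c "
from rig import *
print(close_job())"
```

```text
the job is handed in; nothing more can be done
None
```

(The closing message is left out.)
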